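# Clear the jig and hold its index plunger out

### The arm

A 6-joint arm with a two-finger parallel gripper is mounted at the origin on the work surface. World frame = base frame: x ahead of the robot, y to its left, z up, the work surface at z = 0. Lengths are in m, angles in rad, forces in N, time in s.
With the tool pointing down it reaches from about 0.375 to 0.975 m from the base axis. Payload 3.8 kg.
Tool frame: the origin (TCP) lies at the very end of the fingers, on their centre line; the grasp point (between the pads) lies 19 mm behind it; z points along the fingers, y is the direction in which the jaws open and shut (so a half turn about z gives the same grasp; the last joint's range is limited). The gripper opens to 85 mm and grips with 20 to 120 N. Pads are 22 mm wide; open, the fingers measure 114 mm over their backs; the gripper's body (76 mm by 85 mm) begins 54 mm behind the grasp point. The pads swing forward as they close: fully open they stand 13 mm farther back than shut.
Start: joints at [-1.232, 0.264, 1.604, -0, 1.274, -0.037], TCP at [0.248, -0.628, 0.231] pointing down, gripper open.
Joint ranges: [-2.63, 2.63], [-0.94, 2.18], [0.31, 2.57], [-1.31, 4.45], [0, 2.66], [-2.55, 2.55]. Speed limits (rad/s): [2.57, 2.57, 3.14, 3.14, 3.14, 3.14].

### API

Orientations are given as a rotation vector (axis times angle).
In Python, from workcell import status, read_camera, camera_info, order gives the robot as it stands.
- The arm moves only by the tool move_arm, never from a script. Its argument "deltas" is a list of rows, each a list of 3 entries, a list of its own where there are three numbers: the turn, a rotation vector about the world's x, y, z as a fraction of full scale, then the shift along the world's x, y, z as a fraction of full scale, then the closure, from -1 (fully open) to 1 (shut), so that 0 is half open. A call has 1 to 20 rows; each row is the pose to reach, as a shift and turn from the pose commanded when the call began; what a row does not reach only later rows make up. Full scale, the value 1, is 0.1 m for a shift and pi/2 rad for a turn. A row lasts 1/8 s, in which the tool goes at most 62.5 mm and 10.7 degrees, less where a joint would pass 70% of its speed; a pose out of reach is approached as far as the arm can. A call with a number of a shift or a turn outside -1 to 1 is refused whole. A call with a gripper value outside its range is refused whole. The fingers move at their own pace and stop on an object; "grip_force" is the grip in N (left out, the last holds). Time passes only in rows, so rows that repeat a pose let the fingers close. It gives the time, the measured TCP pose, the force and the opening at its end, in the units of the state.
- status.read_state(): the state, without advancing time (a new reading comes with each control period).
- read_camera(name): name is "scene" or "top" or "wrist"; returns (picture, depth): 420x560x3 uint8, red, green, blue; 420x560 float32, m along the optical axis (not along the pixel's ray), 0 where there is no reading.
- camera_info(name): a dict with "K" (3x3 intrinsics, pixels), "R" (3x3) and "t" (3): a world point X has camera coordinates R X + t. Camera axes: x right, y down, z forward; pixel columns grow to the right and rows downward; lengths in m; the calibration is good to about 2 mm. A picture is of the moment at which its call begins: read the wrist's pose just before it. camera_info takes no time and is no camera call; for the wrist camera it gives the pose at the moment of the call.
- order.finish_job(): hands the job in, once; it reports no verdict.
The state is a dict: "time": time; "q": joint angles; "joint_vel": joint speeds; "joint_torque": joint torques, N m; "tool_pos": TCP position; "tcp_rot": TCP orientation; "wrist_force": force on the tool from outside, world axes, zero at the start; "torque": the same for the moment, N m; "width": opening from 0.0 (shut) to 1.0 (fully open).
Only numpy, scipy, OpenCV 4.12 (cv2) and the standard library are available. Lean on these libraries where they do the work, as an engineer would, in place of code of your own. Each camera call takes 0.05 s, during which the arm holds its last target. There are 200 camera calls.

### The job

Before the drilling jig can be indexed, grip the yellow rubber block and use it as a scraper to sweep all four steel chips along the jig's plate into the chip tray at its end (do not push the chips with the gripper itself), then put the block down on the counter clear of the jig. Only when the chips are in the tray, grip the plunger's round black knob, pull it straight up as far as it goes and keep holding it there: the job ends with the gripper still holding the plunger fully out. Leave the other parts on the counter where they are.

Things in the scene. Friction and masses are not known exactly. Their poses are not given: they have to be found in the camera images.
- jig: drilling jig bolted to the counter. Origin on the counter under the middle of its plate, z up, y along its length. Flat dark steel plate 110 (x) x 280 (y) mm without rims, top 40 mm above the counter, ends at y = +-140 mm; the grey base under it is 130 x 290 mm, 24 mm high. Tray at the -y end, plunger at the +y end. The chips' origins start within x +-27, y -101 to +12 mm
- tray_in (a point): middle of the open chip tray's floor, 4 mm above the counter, at x = 0, y = -190 mm in the jig's frame. The tray is fixed to the jig: inside 144 mm (jig x) by 87 mm (jig y -145 to -232), walls 28 mm above the counter, lower than the plate, so the block can pass over them
- bracket_top (a point): top of the grey bracket that carries the plunger, 72 mm above the counter, on the plunger's axis at x = 0, y = +115 mm in the jig's frame. The arm is 44 mm (x) wide from y = +97 to +140; its foot is 70 mm wide from y = +122 to +140. A barrel 22 mm in diameter rises from it to 84 mm
- knob (a point): centre of the plunger's round black pull knob, a plain upright cylinder 28 mm in diameter and 26 mm high; with the plunger seated this point is at x = 0, y = +115, z = +99 mm in the jig's frame (knob from 86 to 112 mm above the counter), and it rises with the plunger. The knob does not turn anything; nothing stands beside it
- plunger (a joint): how far the plunger is pulled up out of its seat hole, m: 0 seated, 0.016 fully out against its stop. A spring pulls it back down with about 4 N when seated and 10 N fully out; it does not latch
- block: yellow rubber bumper block, 100 (x) x 28 (y) x 60 (z) mm, about 0.2 kg, used as the scraper; stands on the counter on its 100 x 28 mm face, to the left or the right of the jig. Origin at the middle of its underside, z up; grip it across its 28 mm thickness (its y) and push with its 100 x 60 mm face
- block_mid (a point): centre of the yellow block, 30 mm above its underside
- chip0: loose bent steel chip, about 24 x 12 mm and 7 to 9 mm high, origin at the middle of its underside; starts lying on the jig's plate
- chip1: loose bent steel chip, about 24 x 12 mm and 7 to 9 mm high, origin at the middle of its underside; starts lying on the jig's plate
- chip2: loose bent steel chip, about 24 x 12 mm and 7 to 9 mm high, origin at the middle of its underside; starts lying on the jig's plate
- chip3: loose bent steel chip, about 24 x 12 mm and 7 to 9 mm high, origin at the middle of its underside; starts lying on the jig's plate
- seat_a: bystander: tan phenolic bearing seat, 70 x 70 x 25 mm with a 36 mm bore, origin at the middle of its underside; lies on the other side of the jig from the block
- seat_b: bystander: second tan phenolic bearing seat, 70 x 70 x 25 mm, origin at the middle of its underside
- axle: bystander: hexagonal steel roller axle with taper ends, 14 mm across flats, 300 mm long along its x, lying on the counter beyond the jig; origin under its middle
- lug: bystander: copper grounding lug, about 60 x 20 x 16 mm, lying on the counter; origin underneath
- wrench: bystander: steel wrench 170 mm long, lying on the counter; origin underneath
- grease: bystander: grease can, 60 mm in diameter, 90 mm high, standing on the counter; origin at the middle of its underside
Things that resemble listed ones, but are neither listed nor needed, are in the scene too. Leave any pink or purple look-alike of the block alone.

How it is judged:
By the outcome, as a careful person would: the job done as asked, in the order asked, and still so for the second after the job is handed in, while the arm keeps its last pose, push and grip.
It also fails if it takes over 64 s, if anything falls off the work surface, if the arm or the gripper's body presses on something with over 40 N, if the wrist force passes 120 N, or if a joint passes its speed limit or range.

## Working session

There is one attempt and no reset: what is moved stays moved. The work goes in short steps, Python scripts to look and compute and a tool call to move; the robot and the scene stay as the last step left them, time stands still between calls to the robot, and variables do not carry over. Pictures are saved under pics/ and viewed, about 8 in all and at most 12, crops included, and the job is handed in when it is done.

Besides the shell and the picture viewer there is one more tool, called after ">>>" as name(argument=value, ...) on one line, values as JSON. move_arm: Moves the arm, as the interface text tells. Its arguments: {"type":"object","properties":{"deltas":{"type":"array","items":{"type":"array"}},"grip_force":{"type":"number"}},"required":["deltas"]}

```bash
mkdir -p pics; cat > h.py <<'E'
import numpy as np, cv2
from workcell import status, read_camera, camera_info, order
def grab(n,tag):
    ci=camera_info(n); p,d=read_camera(n)
    cv2.imwrite(f'pics/{tag}.png',p[:,:,::-1]); np.savez(f'pics/{tag}.npz',p=p,d=d,**{k:np.array(ci[k]) for k in('K','R','t')})
def world(z,u,v,h=None):
    K,R,t=z['K'],z['R'],z['t']; r=np.linalg.inv(K)@np.array([u,v,1.])
    if h is None: s=z['d'][int(v),int(u)]
    else:
        c=-R.T@t; w=R.T@r; s=(h-c[2])/w[2]
    return R.T@(r*s-t)
def cloud(z):
    K,R,t=z['K'],z['R'],z['t']; v,u=np.mgrid[0:420,0:560]
    r=np.stack([u,v,np.ones_like(u)],-1)@np.linalg.inv(K).T*z['d'][...,None]
    return (r-t)@R
E
python3 - <<'E'
from h import *
grab('top','top0'); grab('scene','scene0')
a=cv2.imread('pics/top0.png'); cv2.imwrite('pics/top0b.png',cv2.resize(a,(800,600),interpolation=cv2.INTER_CUBIC))
print(status.read_state())
E
```

```text
{'time': 0.1, 'q': array([-1.23188458e+00,  2.64703786e-01,  1.60525399e+00, -2.78955368e-05,
        1.27370226e+00, -3.69127829e-02]), 'joint_vel': array([-0.00030684, -0.00176371, -0.00303366, -0.0010513 ,  0.00283168,
        0.00018943]), 'joint_torque': array([ 3.53634105e-04, -5.16709507e+01, -3.68588841e+01, -3.46964825e-06,
        6.32298645e-03,  6.16702721e-06]), 'tool_pos': array([ 0.24751078, -0.62726437,  0.23006009]), 'tcp_rot': array([-3.08428287e+00, -5.86507213e-01,  5.29565876e-04]), 'wrist_force': array([-0.4651509 ,  0.21700247,  0.47663882]), 'torque': array([0.03499564, 0.01435579, 0.01008475]), 'width': 0.9961082911733811}
```

View pics/top0b.png

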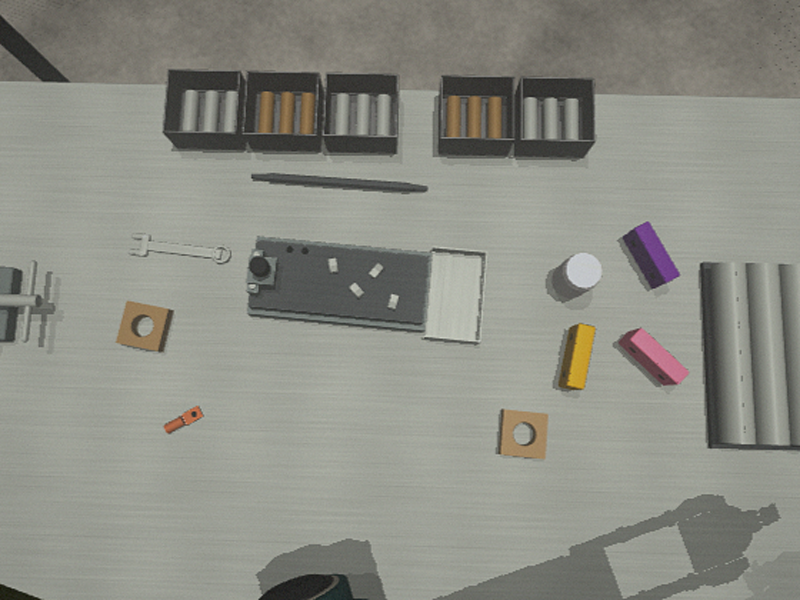

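View pics/scene0.png

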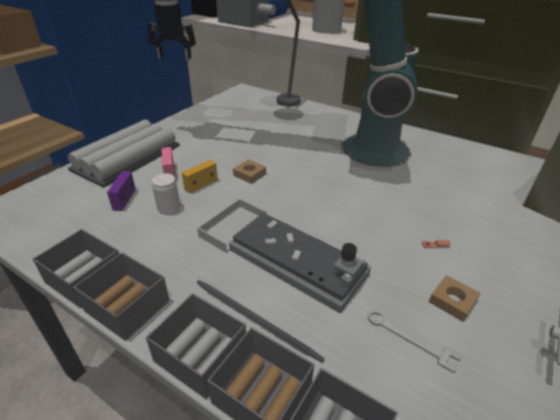

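The top picture (800x600) shows:
- **Block candidates:** yellow (578,357), pink (655,357) and purple (652,255). The yellow one is the block.
- **Jig:** the plate runs from (250,275) to (430,290), with the tray to its right at (455,295) and the knob at (260,266).
- **Chips:** (333,265), (376,270), (357,290) and (393,301).

Next I measure these and check the block in a crop.

```bash
python3 - <<'E'
from h import *
z=np.load('pics/top0.npz'); P=cloud(z); p=z['p'].astype(int)
hsv=cv2.cvtColor(z['p'],cv2.COLOR_RGB2HSV)
v,u=np.mgrid[0:420,0:560]
def rect(m,name):
    q=P[m]; r=cv2.minAreaRect((q[:,:2]*1000).astype(np.float32)); b=cv2.boxPoints(r)
    print(name,m.sum(),'c',np.round(r[0],1),'size',np.round(r[1],1),'ang',round(r[2],2),'z',np.round(np.percentile(q[:,2],[5,50,95])*1000,1)); print(np.round(b).tolist())
Z=P[...,2]
reg=(u>165)&(u<305)&(v>160)&(v<235)
rect(reg&(Z>.035)&(Z<.045),'plate')
rect(reg&(Z>.104)&(Z<.12),'knobtop')
y=(hsv[...,0]>18)&(hsv[...,0]<30)&(hsv[...,1]>150)&(u>380)&(u<430)&(v>215)&(v<285)
rect(y&(Z>.055),'block')
rect((u>380)&(u<430)&(v>170)&(v<212)&(Z>.08),'grease')
rect((u>340)&(u<390)&(v>280)&(v<325)&(Z>.02)&(Z<.03),'seat')
rect((u>290)&(u<345)&(v>165)&(v<245)&(Z>.023)&(Z<.031),'tray walls')
w=reg&(hsv[...,2]>140)&(Z>.042)&(Z<.055)&(u<295)&(u>215)
n,l,s,c=cv2.connectedComponentsWithStats(w.astype(np.uint8))
for i in range(1,n):
    if s[i,4]>8: print('chip',c[i],s[i,4],np.round(P[l==i].mean(0)*1000))
a=cv2.imread('pics/top0.png'); A=cv2.resize(a[205:330,340:490],(600,500),interpolation=cv2.INTER_CUBIC)
cv2.imwrite('pics/crop1.png',A)
E
```

```text
plate 5100 c [597.4  45.2] size [279.8 111. ] ang 85.92 z [37.  40.  43.1]
[[532.0, -90.0], [643.0, -98.0], [663.0, 181.0], [552.0, 189.0]]
knobtop 134 c [604.8 159.3] size [26.1 26.4] ang 73.02 z [106.7 111.3 115. ]
[[588.0, 151.0], [614.0, 143.0], [621.0, 168.0], [596.0, 176.0]]
block 536 c [ 434.6 -224.5] size [ 89.6 318.9] ang 24.74 z [57.2 60.2 63.4]
[[327.0, -98.0], [461.0, -388.0], [542.0, -351.0], [409.0, -61.0]]
grease 547 c [ 530.7 -201.2] size [ 56.9 367.7] ang 32.26 z [82.8 90.1 93.5]
[[409.0, -61.0], [605.0, -372.0], [653.0, -341.0], [457.0, -30.0]]
seat 790 c [ 363.7 -253.8] size [70.6 70. ] ang 85.63 z [22.1 25.  28.1]
[[326.0, -286.0], [396.0, -292.0], [401.0, -221.0], [331.0, -216.0]]
tray walls 323 c [ 584.6 -131.3] size [116.2 151. ] ang 85.99 z [23.3 26.8 30. ]
[[505.0, -184.0], [656.0, -194.0], [664.0, -79.0], [513.0, -68.0]]
chip [232.71428571 184.85714286] 42 [622.  55.  47.]
chip [262.85714286 189.        ] 42 [614. -14.  48.]
chip [249.04761905 202.11904762] 42 [583.  17.  48.]
chip [275.0212766  210.40425532] 47 [566. -43.  48.]
```

View pics/crop1.png

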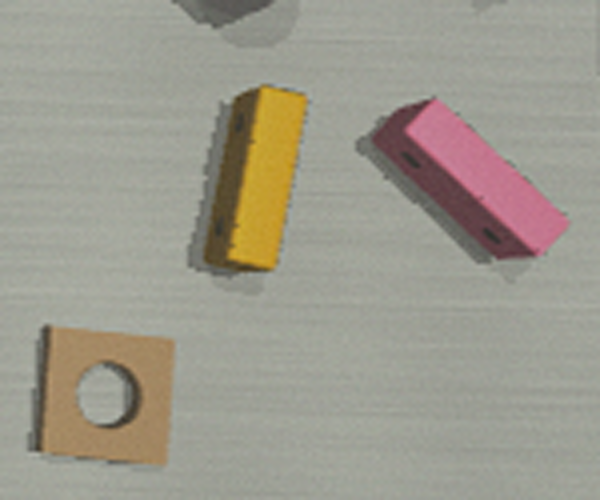

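The crop confirms a solid yellow box, with its long edge running from about (262,85) to (232,262) and a seat well clear of it. I fit the block's top next.

```bash
python3 - <<'E'
from h import *
z=np.load('pics/top0.npz'); P=cloud(z); Z=P[...,2]
v,u=np.mgrid[0:420,0:560]
hsv=cv2.cvtColor(z['p'],cv2.COLOR_RGB2HSV)
c=[world(z,340+x/4-.4,205+y/4-.4,.06)[:2]*1000 for x,y in((262,85),(307,95),(273,270),(232,262))]
print(np.round(c,1).tolist(),np.mean(c,0), [np.linalg.norm(c[i]-c[(i+1)%4]).round(1) for i in range(4)])
y=(hsv[...,0]>18)&(hsv[...,0]<30)&(hsv[...,1]>150)&(u>380)&(u<430)&(v>215)&(v<285)&(Z>.054)&(Z<.066)
def w6(m,h):
    q=np.array([world(z,a,b,h)[:2]*1000 for b,a in np.argwhere(m)],np.float32); return cv2.minAreaRect(q)
print(y.sum(),w6(y,.06)); 
g=(u>380)&(u<430)&(v>170)&(v<212)&(Z>.08)&(Z<.1); print('grease',w6(g,.09))
s=status.read_state(); print(s['tool_pos'],camera_info('wrist')['t'])
E
```

```text
[[536.2, -332.6], [531.2, -357.3], [434.6, -336.8], [438.3, -314.5]] [ 485.08129302 -335.30671205] [np.float64(25.3), np.float64(98.8), np.float64(22.6), np.float64(99.5)]
535 ((485.45745849609375, -334.008544921875), (26.658740997314453, 98.62303924560547), 78.10736846923828)
grease ((612.6151123046875, -331.64373779296875), (55.689964294433594, 58.37214279174805), 63.598060607910156)
[ 0.24751078 -0.62726437  0.23006009] [-0.671954   -0.03523627  0.37924245]
```

>>> move_arm(deltas=[[[0, 0, -0.1], [0.4, 0.5, 0], -1], [[0, 0, -0.2], [0.8, 0.98, 0], -1], [[0, 0, -0.3], [0.8, 0.98, 0], -1], [[0, 0, -0.371], [0.8, 0.98, 0], -1]], grip_force=60)

```text
time: 0.6
tool_pos: [0.3284, -0.5286, 0.2308]
tcp_rot: [-3.124, 0.328, 0.001]
wrist_force: [-0.2, -0.4, -0.8]
width: 1.0
```

>>> move_arm(deltas=[[[0, 0, 0], [0.4, 0.5, 0], -1], [[0, 0, 0], [0.8, 0.98, 0], -1], [[0, 0, 0], [0.8, 0.98, 0], -1]])

```text
time: 0.98
tool_pos: [0.4098, -0.4285, 0.2307]
tcp_rot: [-3.124, 0.317, 0.0]
wrist_force: [-0.5, -0.1, 0.4]
width: 0.996
```

>>> move_arm(deltas=[[[0, 0, 0], [0.4, 0.5, 0], -1], [[0, 0, 0], [0.775, 0.98, 0], -1], [[0, 0, 0], [0.775, 0.98, 0], -1], [[0, 0, 0], [0.775, 0.98, 0], -1]])

```text
time: 1.48
tool_pos: [0.4848, -0.3344, 0.2309]
tcp_rot: [3.124, -0.323, -0.002]
wrist_force: [-0.3, 0.1, 0.3]
width: 1.0
```

```bash
python3 - <<'E'
from h import *
s=status.read_state(); print(s['time'],s['tool_pos'],s['tcp_rot'],s['q'],s['wrist_force'])
grab('wrist','w1')
z=np.load('pics/w1.npz'); P=cloud(z); Z=P[...,2]
hsv=cv2.cvtColor(z['p'],cv2.COLOR_RGB2HSV)
y=(hsv[...,0]>18)&(hsv[...,0]<32)&(hsv[...,1]>120)&(Z>.052)&(Z<.066)
q=np.array([world(z,a,b,.06)[:2]*1000 for b,a in np.argwhere(y)],np.float32); print(y.sum(),cv2.minAreaRect(q),P[y].mean(0))
E
```

```text
1.475 [ 0.48475882 -0.33439879  0.2309165 ] [ 3.12438392e+00 -3.23478799e-01 -1.56165810e-03] [-6.45598470e-01  1.02933241e-01  1.79352417e+00 -1.00035148e-03
  1.24572501e+00  1.13184973e+00] [-0.32151196  0.13674525  0.3401832 ]
2368 ((487.43621826171875, -332.0021057128906), (26.537485122680664, 97.70066833496094), 78.72330474853516) [ 0.48938612 -0.3327602   0.05876436]
```

View pics/w1.png

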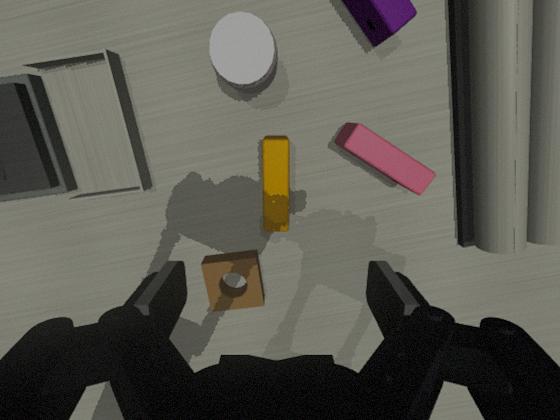

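The wrist view shows the yellow block at (276,183), squared to the jaws and lying between the open fingers, with the grease can at (243,50) and the seat at (233,283) clear. I go down.

>>> move_arm(deltas=[[[0, 0, 0], [0.015, 0.015, -0.5], -1], [[0, 0, 0], [0.015, 0.015, -1], -1]])

```text
time: 1.78
tool_pos: [0.4864, -0.3347, 0.1312]
tcp_rot: [3.122, -0.328, 0.004]
wrist_force: [1.2, -0.0, -0.2]
width: 1.003
```

>>> move_arm(deltas=[[[0, 0, 0], [0, 0, -0.4], -1], [[0, 0, 0], [0, 0, -0.8], -1], [[0, 0, 0], [0, 0, -1], -1]])

```text
time: 2.15
tool_pos: [0.4842, -0.3329, 0.0286]
tcp_rot: [-3.123, 0.328, 0.006]
wrist_force: [-0.2, 0.2, 0.6]
width: 1.0
```

>>> move_arm(deltas=[[[0, 0, 0], [0, 0, -0.09], -1], [[0, 0, 0], [0, 0, -0.09], -1], [[0, 0, 0], [0, 0, -0.09], 1], [[0, 0, 0], [0, 0, -0.09], 1], [[0, 0, 0], [0, 0, -0.09], 1], [[0, 0, 0], [0, 0, -0.09], 1], [[0, 0, 0], [0, 0, -0.09], 1], [[0, 0, 0], [0, 0, -0.09], 1], [[0, 0, 0], [0, 0, -0.09], 1]], grip_force=60)

```text
time: 3.28
tool_pos: [0.4874, -0.3328, 0.0232]
tcp_rot: [3.124, -0.324, 0.002]
wrist_force: [0.2, -0.6, 6.3]
width: 0.322
```

>>> move_arm(deltas=[[[0, 0, 0], [0, 0, 0.3], 1], [[0, 0, 0], [0, 0, 0.7], 1], [[0, 0, 0], [0, 0.3, 1], 1], [[0, 0, 0.04], [0, 0.65, 1], 1], [[0, 0, 0.0865], [0, 1, 1], 1]])

```text
time: 3.9
tool_pos: [0.4862, -0.2312, 0.122]
tcp_rot: [-3.139, 0.109, 0.001]
wrist_force: [1.0, 1.0, -1.4]
width: 0.319
```

>>> move_arm(deltas=[[[0, 0, 0], [0.15, 0.5, 0], 1], [[0, 0, 0], [0.3, 1, 0], 1]])

```text
time: 4.15
tool_pos: [0.5159, -0.1308, 0.1213]
tcp_rot: [-3.139, 0.113, 0.002]
wrist_force: [0.8, 0.2, -1.5]
width: 0.318
```

>>> move_arm(deltas=[[[0, 0, 0], [0.2, 0.5, 0], 1], [[0, 0, 0], [0.4, 1, 0], 1]])

```text
time: 4.4
tool_pos: [0.5561, -0.0306, 0.1213]
tcp_rot: [-3.14, 0.112, 0.003]
wrist_force: [0.4, -0.6, -1.9]
width: 0.317
```

>>> move_arm(deltas=[[[0, 0, 0], [0.22, 0.5, 0], 1], [[0, 0, 0], [0.45, 0.9, 0], 1], [[0, 0, 0], [0.45, 1, 0], 1], [[0, 0, 0], [0.45, 1, 0], 1]])

```text
time: 4.9
tool_pos: [0.6005, 0.068, 0.121]
tcp_rot: [3.139, -0.109, -0.004]
wrist_force: [-0.5, -0.2, -1.6]
width: 0.322
```

```bash
python3 - <<'E'
from h import *
s=status.read_state(); print(s['time'],s['tool_pos'],s['tcp_rot'],s['wrist_force'],s['width'])
grab('top','t2')
z=np.load('pics/t2.npz'); P=cloud(z)
a=cv2.imread('pics/t2.png'); cv2.imwrite('pics/t2c.png',cv2.resize(a[140:260,150:350],(800,480),interpolation=cv2.INTER_CUBIC))
E
```

```text
4.9 [0.60046929 0.06801555 0.12103998] [ 3.13905011 -0.10906612 -0.00427636] [-0.52386479 -0.16278853 -1.58326907] 0.3219710826621679
```

View pics/t2c.png

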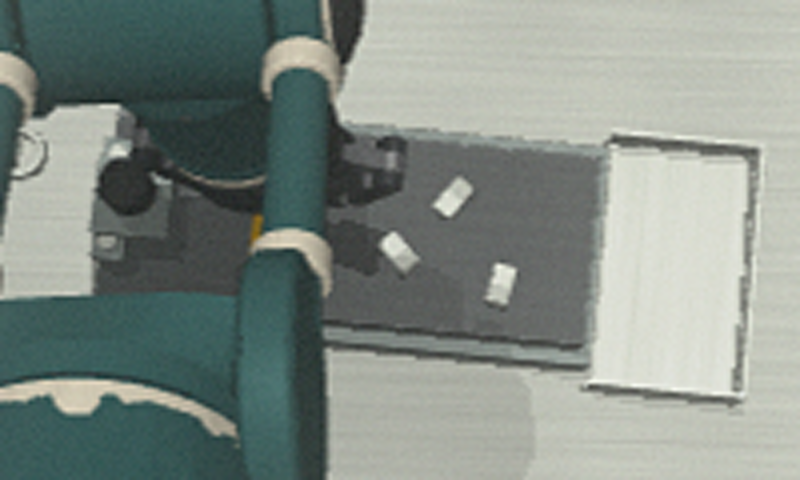

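The crop shows the block (yellow at (257,230)) over the plate near the knob at (128,185). Three chips are visible at (453,196), (400,252) and (501,284), and the fourth is under the arm. I shift a little further towards +y and lower the block.

>>> move_arm(deltas=[[[0, 0, 0], [0, 0.23, 0], 1], [[0, 0, 0], [0, 0.23, -0.25], 1], [[0, 0, 0], [0, 0.23, -0.4], 1], [[0, 0, 0], [0, 0.23, -0.55], 1], [[0, 0, 0], [0, 0.23, -0.57], 1], [[0, 0, 0], [0, 0.23, -0.57], 1]])

```text
time: 5.7
tool_pos: [0.6019, 0.0903, 0.0654]
tcp_rot: [-3.14, 0.112, -0.0]
wrist_force: [-1.0, -0.1, -1.3]
width: 0.321
```

>>> move_arm(deltas=[[[0, 0, 0], [0, 0, -0.01], 1], [[0, 0, 0], [0, 0, -0.01], 1], [[0, 0, 0], [0, 0, -0.01], 1]])

```text
time: 6.08
tool_pos: [0.602, 0.0907, 0.0647]
tcp_rot: [-3.14, 0.111, -0.001]
wrist_force: [-0.1, 0.8, -2.2]
width: 0.321
```

>>> move_arm(deltas=[[[0, 0, 0], [0, 0, -0.01], 1], [[0, 0, 0], [0, 0, -0.01], 1], [[0, 0, 0], [0, 0, -0.01], 1]])

```text
time: 6.45
tool_pos: [0.6018, 0.0906, 0.0633]
tcp_rot: [-3.14, 0.112, -0.0]
wrist_force: [0.9, 0.1, -2.2]
width: 0.32
```

>>> move_arm(deltas=[[[0, 0, 0], [0, 0, -0.01], 1], [[0, 0, 0], [0, 0, -0.01], 1], [[0, 0, 0], [0, 0, -0.01], 1]])

```text
time: 6.82
tool_pos: [0.6018, 0.0907, 0.0633]
tcp_rot: [-3.14, 0.112, -0.0]
wrist_force: [-3.7, -0.7, 5.6]
width: 0.324
```

>>> move_arm(deltas=[[[0, 0, 0], [0, 0, -0.01], 1], [[0, 0, 0], [0, 0, -0.01], 1], [[0, 0, 0], [0, 0, -0.01], 1]])

```text
time: 7.2
tool_pos: [0.6018, 0.0907, 0.0632]
tcp_rot: [-3.14, 0.112, -0.0]
wrist_force: [-7.0, -1.1, 10.0]
width: 0.321
```

>>> move_arm(deltas=[[[0, 0, 0], [0, 0, 0.015], 1], [[0, 0, 0], [0, 0, 0.015], 1]])

```text
time: 7.45
tool_pos: [0.602, 0.0906, 0.0632]
tcp_rot: [-3.14, 0.112, -0.001]
wrist_force: [-2.2, 0.1, 4.1]
width: 0.318
```

>>> move_arm(deltas=[[[0, 0, 0], [-0.004, -0.05, 0], 1], [[0, 0, 0], [-0.011, -0.15, 0], 1], [[0, 0, 0], [-0.018, -0.25, 0], 1], [[0, 0, 0], [-0.025, -0.35, 0], 1], [[0, 0, 0], [-0.032, -0.45, 0], 1], [[0, 0, 0], [-0.039, -0.55, 0], 1], [[0, 0, 0], [-0.046, -0.65, 0], 1], [[0, 0, 0], [-0.053, -0.75, 0], 1], [[0, 0, 0], [-0.06, -0.85, 0], 1], [[0, 0, 0], [-0.068, -0.95, 0], 1], [[0, 0, 0], [-0.068, -0.95, 0], 1]])

```text
time: 8.82
tool_pos: [0.5951, -0.0061, 0.0633]
tcp_rot: [3.138, -0.113, 0.001]
wrist_force: [1.0, -0.1, 5.6]
width: 0.326
```

```bash
python3 - <<'E'
from h import *
grab('top','t3'); grab('scene','s3')
a=cv2.imread('pics/t3.png');A=cv2.resize(a[150:260,150:350],(760,418),interpolation=cv2.INTER_CUBIC)
b=cv2.imread('pics/s3.png');B=cv2.resize(b[180:305,180:400],(760,432),interpolation=cv2.INTER_CUBIC)[:182+250]
cv2.imwrite('pics/c3.png',cv2.resize(np.vstack([A,B]),(536,600)))
E
```

```text
(no output)
```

View pics/c3.png

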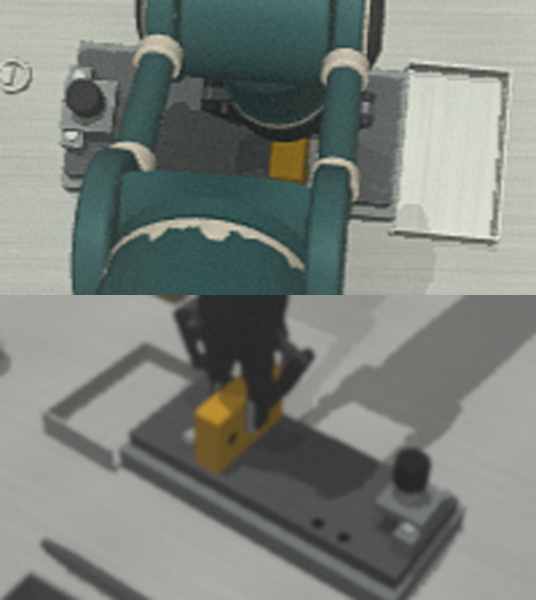

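The crops show the block upright on the plate with a chip just ahead of it at (190,435), none left behind, and the tray still empty. I carry on over the edge.

>>> move_arm(deltas=[[[0, 0, 0], [-0.004, -0.05, 0], 1], [[0, 0, 0], [-0.011, -0.15, 0], 1], [[0, 0, 0], [-0.018, -0.25, 0], 1], [[0, 0, 0], [-0.025, -0.35, 0], 1], [[0, 0, 0], [-0.032, -0.45, 0], 1], [[0, 0, 0], [-0.039, -0.55, 0], 1], [[0, 0, 0], [-0.046, -0.65, 0], 1], [[0, 0, 0], [-0.053, -0.75, 0], 1], [[0, 0, 0], [-0.06, -0.85, 0], 1], [[0, 0, 0], [-0.068, -0.93, 0], 1], [[0, 0, 0], [-0.072, -1, 0], 1], [[0, 0, 0], [-0.072, -1, 0], 1]])

```text
time: 10.42
tool_pos: [0.5876, -0.1058, 0.0632]
tcp_rot: [3.139, -0.113, 0.0]
wrist_force: [0.4, 1.8, 6.0]
width: 0.32
```

>>> move_arm(deltas=[[[0, 0, 0], [0, -0.03, 0], 1], [[0, 0, 0], [0, -0.06, 0.1], 1], [[0, 0, 0], [0, -0.06, 0.4], 1], [[0, 0, 0], [0, -0.06, 0.7], 1], [[0, 0, 0], [-0.3, -0.4, 0.7], 1], [[0, 0, 0], [-0.6, -0.8, 0.7], 1], [[0, 0, 0], [-0.7, -1, 0.7], 1], [[0, 0, 0], [-0.7, -1, 0.7], 1]])

```text
time: 11.42
tool_pos: [0.5159, -0.2061, 0.1323]
tcp_rot: [3.139, -0.116, -0.003]
wrist_force: [-1.0, 0.2, -3.2]
width: 0.322
```

```bash
python3 - <<'E'
from h import *
s=status.read_state(); print(s['time'],s['tool_pos'],s['wrist_force'],s['width'])
grab('top','t4'); grab('scene','s4')
a=cv2.imread('pics/t4.png');A=cv2.resize(a[150:260,150:350],(760,418),interpolation=cv2.INTER_CUBIC)
b=cv2.imread('pics/s4.png');B=cv2.resize(b[160:295,160:400],(760,428),interpolation=cv2.INTER_CUBIC)
cv2.imwrite('pics/c4.png',cv2.resize(np.vstack([A,B]),(536,597)))
E
```

```text
11.425 [ 0.51586326 -0.20609843  0.13229572] [-0.98070502  0.22330589 -3.16023296] 0.32224934435772484
```

View pics/c4.png

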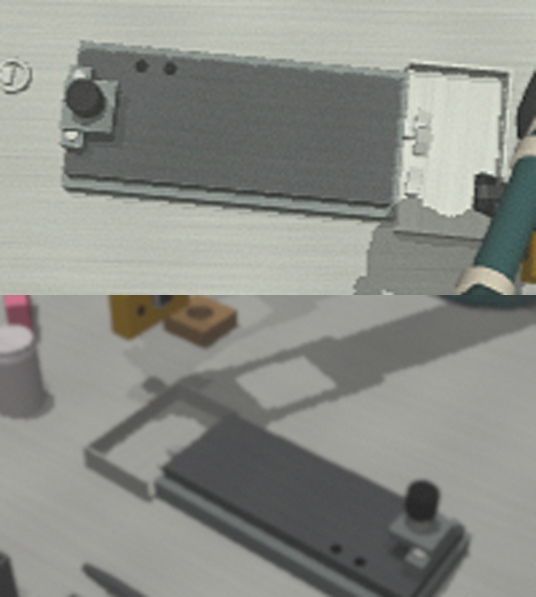

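The plate is clear and chips lie in the tray near the plate's end, around (415,135) and (413,180). I put the block down first, then count the chips.

>>> move_arm(deltas=[[[0, 0, 0], [-0.15, -0.5, 0], 1], [[0, 0, 0], [-0.3, -1, 0], 1], [[0, 0, 0], [-0.3, -1, -0.4], 1], [[0, 0, 0], [-0.3, -1, -0.8], 1], [[0, 0, 0], [-0.3, -1, -1], 1], [[0, 0, 0], [-0.3, -1, -1], 1]])

```text
time: 12.28
tool_pos: [0.4867, -0.3029, 0.0309]
tcp_rot: [-3.137, 0.11, 0.006]
wrist_force: [1.0, 0.4, -1.4]
width: 0.317
```

>>> move_arm(deltas=[[[0, 0, 0], [0, 0, -0.04], 1], [[0, 0, 0], [0, 0, -0.07], 1], [[0, 0, 0], [0, 0, -0.08], 1], [[0, 0, 0], [0, 0, -0.085], 1]])

```text
time: 12.78
tool_pos: [0.488, -0.3046, 0.0248]
tcp_rot: [3.139, -0.112, 0.001]
wrist_force: [-0.7, 0.2, -2.3]
width: 0.317
```

>>> move_arm(deltas=[[[0, 0, 0], [0, 0, -0.01], 1], [[0, 0, 0], [0, 0, -0.018], 1], [[0, 0, 0], [0, 0, -0.018], 1]])

```text
time: 13.15
tool_pos: [0.4878, -0.3046, 0.0233]
tcp_rot: [3.139, -0.112, 0.0]
wrist_force: [-3.3, 2.1, 5.2]
width: 0.315
```

>>> move_arm(deltas=[[[0, 0, 0], [0, 0, 0], 0.3], [[0, 0, 0], [0, 0, 0], 0], [[0, 0, 0], [0, 0, 0], -0.3], [[0, 0, 0], [0, 0, 0], -0.6], [[0, 0, 0], [0, 0, 0], -1], [[0, 0, 0], [0, 0, 0], -1], [[0, 0, 0], [0, 0, 0], -1], [[0, 0, 0], [0, 0, 0.3], -1], [[0, 0, 0], [0, 0, 0.7], -1], [[0, 0, 0], [0, 0, 1], -1]])

```text
time: 14.4
tool_pos: [0.4881, -0.3047, 0.1242]
tcp_rot: [3.139, -0.112, 0.002]
wrist_force: [0.1, -0.9, -0.1]
width: 1.0
```

>>> move_arm(deltas=[[[0, 0, 0], [0, 0.1, 0.4], -1], [[0, 0, 0], [0.2, 0.4, 0.7], -1], [[0, 0, 0], [0.4, 0.6, 0.7], -1], [[0, 0, 0], [0.4, 0.6, 0.7], -1], [[0, 0, 0], [0.4, 0.6, 0.7], -1]])

```text
time: 15.02
tool_pos: [0.527, -0.2444, 0.1918]
tcp_rot: [-3.14, 0.111, 0.002]
wrist_force: [-0.6, -0.2, 0.4]
width: 1.0
```

```bash
python3 - <<'E'
from h import *
s=status.read_state(); print(s['time'],s['tool_pos'],s['wrist_force'],s['width'])
grab('wrist','w5'); grab('top','t5'); grab('scene','s5')
a=cv2.imread('pics/w5.png'); b=cv2.imread('pics/t5.png')[165:245,270:350]; c=cv2.imread('pics/s5.png')[190:260,190:260]
B=cv2.resize(b,(240,240),interpolation=cv2.INTER_CUBIC);C=cv2.resize(c,(240,180),interpolation=cv2.INTER_CUBIC)
cv2.imwrite('pics/c5.png',np.hstack([a,np.vstack([B,C])]))
E
```

```text
15.025 [ 0.52700887 -0.24443541  0.19182787] [-0.5798803  -0.15030896  0.42867566] 1.0000108814740574
```

View pics/c5.png

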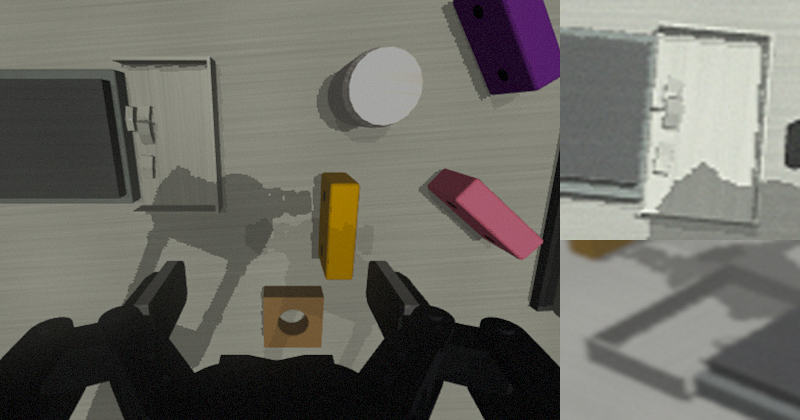

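The block stands clear at (340,225). The chips near the tray's edge need a closer look, since one seems to touch the plate's end at (131,118).

>>> move_arm(deltas=[[[0, 0, 0], [0, 0.5, 0], -1], [[0, 0, 0], [-0.1, 0.98, 0], -1], [[0, 0, 0], [-0.1, 1, 0], -1], [[0, 0, 0], [-0.1, 1, 0], -1]])

```text
time: 15.68
tool_pos: [0.5177, -0.145, 0.1924]
tcp_rot: [3.139, -0.111, 0.0]
wrist_force: [-0.1, -0.6, 0.2]
width: 0.998
```

```bash
python3 - <<'E'
from h import *
s=status.read_state(); print(s['time'],s['tool_pos'])
grab('wrist','w6'); z=np.load('pics/w6.npz'); P=cloud(z)
K,R,t=z['K'],z['R'],z['t']
x=R@np.array([.585,-.13,.02])+t; u=K@x; u=u[:2]/u[2]; print(u)
u0,v0=[int(np.clip(a-b,0,c)) for a,b,c in zip(u,(110,80),(340,260))]
a=cv2.imread('pics/w6.png')[v0:v0+160,u0:u0+220]; print(u0,v0)
cv2.imwrite('pics/c6.png',cv2.resize(a,(792,576),interpolation=cv2.INTER_CUBIC))
E
```

```text
15.675 [ 0.51765683 -0.14497844  0.19244796]
[258.03091528 123.55736979]
148 43
```

View pics/c6.png

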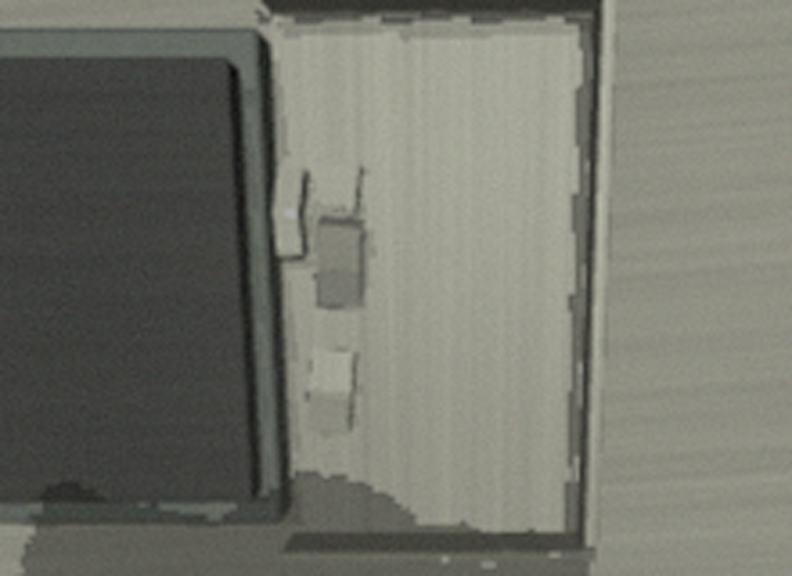

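```bash
python3 - <<'E'
from h import *
z=np.load('pics/w6.npz'); P=cloud(z); np.set_printoptions(linewidth=250)
Z=(P[...,2]*1000).round().astype(int)
def jig(q):
    d=q[:2]*1000-[597.4,45.2]; return np.round([d@[.9974,-.0714],d@[.0714,.9974],q[2]*1000])
for n,(x,y) in dict(lean=(290,215),top=(340,185),grey=(340,245),grey2=(340,290),low=(332,370),low2=(332,410),floor=(450,250)).items():
    print(n,jig(P[43+int(y/3.6),148+int(x/3.6)]))
print(cv2.medianBlur(Z.astype(np.uint8),3)[84:170:2,220:256:2])
E
```

```text
lean [  20. -146.   16.]
top [  28. -160.   11.]
grey [  12. -160.   18.]
grey2 [   0. -159.   11.]
low [ -21. -156.   10.]
low2 [ -33. -156.   11.]
floor [  11. -190.    2.]
[[23 18  6  3  3  3  3  3  3  3  3  3  3  3  3  3  2  3]
 [23 18  7  3  3  3  3  3  3  3  3  3  3  3  3  3  2  3]
 [22 19  7  3  3  3  3  3 10 10 10 10  9  4  4  3  3  2]
 [23 21 13 16 15 15 10  3  9 10 11 10 10 10  6  3  3  3]
 [23 20 14 15 15 14 14  4 10 11 11 10 10 10  3  3  3  3]
 [22 21 14 14 15 15 13  6 11 11 11 11 11 11  3  3  3  3]
 [23 21 14 14 14 15 11  5 11 11 11 11 11 11  4  4  4  3]
 [23 21 15 14 14 15  9  4 11 11 12 11 11 11  3  3  3  3]
 [22 22 16 15 15 15  7  4 12 11 11 11 11 11  3  3  2  3]
 [23 21 16 15 16 15  5  3 11 12 11 11 11 11  3  3  3  3]
 [22 22 15 15 15 15  5 10 11 17 16 16 15 15  4  3  3  3]
 [23 22 15 15 15 15  9 10 19 19 19 19 19 20 16  3  3  3]
 [23 22 15 15 15 15 10  9 18 19 19 19 19 19 19  3  3  3]
 [23 22 15 14 15 15 11  9 17 18 18 18 18 19 19  3  2  3]
 [23 22 15 15 15 15 13  5 17 17 17 17 17 17 17  3  3  3]
 [23 22 16 15  7  4  4  3 16 16 17 17 17 17 15  2  3  3]
 [23 22 15  4
[... 826 characters left out ...]
 9  3  3  3  3]
 [23 23 21 12  3  3  3  3 11 11 10 10 11  8  3  3  3  3]
 [23 23 22 12  3  3  3 10 11 11 10 11 11  6  3  3  3  3]
 [23 23 21 13  4  3  3 11 11 11 11 11 11  5  3  3  3  3]
 [24 23 21 14  4  3  3 11 12 12 11 11 12  4  2  2  3  2]
 [24 23 22 14  3  3  2 11 11 11 11 11 12  4  3  3  3  3]
 [24 23 22 15  3  3  2 10 11 11 11 11 11  3  3  3  3  3]
 [24 23 23 15  3  3  3 10 10 10 11 11 10  3  3  3  3  3]
 [23 23 23 15  2  3  4 10 10 10 10 10 10  3  3  3  3  3]
 [23 23 23 16  5  3  3  4  9 10 10 10 10  3  2  3  3  3]
 [23 23 23 16  5  3  3  4  3  3  3  4  3  3  3  3  3  3]
 [24 23 22 18  5  2  3  4  2  2  3  3  3  3  4  3  3  3]
 [24 23 22 18  5  3  3  2  2  3  3  2  3  3  3  3  3  3]]
```

Heights show all four chips inside the tray: two flat, one leaning on a flat one, and one standing on its edge at the base wall. Next I go to the knob.

>>> move_arm(deltas=[[[0, 0, 0], [0.15, 0.5, 0.1], -1], [[0, 0, 0], [0.3, 1, 0.2], -1]])

```text
time: 15.98
tool_pos: [0.5485, -0.0454, 0.2127]
tcp_rot: [3.139, -0.118, 0.0]
wrist_force: [1.2, -0.4, 0.7]
width: 1.002
```

>>> move_arm(deltas=[[[0, 0, 0], [0.15, 0.5, 0], -1], [[0, 0, 0], [0.3, 1, 0], -1]])

```text
time: 16.23
tool_pos: [0.5791, 0.0556, 0.2128]
tcp_rot: [3.139, -0.115, 0.002]
wrist_force: [0.0, -0.4, 0.7]
width: 1.0
```

>>> move_arm(deltas=[[[0, 0, 0], [0.14, 0.5, 0], -1], [[0, 0, 0], [0.28, 0.9, 0], -1], [[0, 0, 0], [0.28, 1, 0], -1], [[0, 0, 0], [0.28, 1, 0], -1], [[0, 0, 0], [0.28, 1, 0], -1]])

```text
time: 16.85
tool_pos: [0.6057, 0.1539, 0.2123]
tcp_rot: [3.139, -0.114, -0.001]
wrist_force: [-0.8, -0.3, 0.1]
width: 1.001
```

```bash
python3 - <<'E'
from h import *
s=status.read_state(); print(s['time'],s['tool_pos'],s['tcp_rot'],s['q'],s['wrist_force'])
grab('wrist','w7'); z=np.load('pics/w7.npz'); P=cloud(z)
m=(P[...,2]>.106)&(P[...,2]<.118)&(abs(P[...,0]-.605)<.03)&(abs(P[...,1]-.16)<.03)
q=np.array([world(z,a,b,.112)[:2]*1000 for b,a in np.argwhere(m)],np.float32)
print(m.sum(),cv2.minAreaRect(q),cv2.minEnclosingCircle(q),np.median(P[m],0))
n=(P[...,2]>.05)&(P[...,2]<.1)&(abs(P[...,0]-.605)<.06)&(abs(P[...,1]-.16)<.06)
print(np.percentile(P[n][:,2],[5,25,50,75,95]))
E
```

```text
16.85 [0.60573266 0.1539306  0.21232383] [ 3.13883980e+00 -1.14136562e-01 -5.82094502e-04] [ 2.09320012e-01  1.83047584e-01  1.73729467e+00 -6.04250456e-04
  1.22177495e+00  1.85301642e+00] [-0.84539128 -0.28334629  0.0740491 ]
861 ((607.629638671875, 162.83847045898438), (27.762714385986328, 27.29477882385254), 3.2879116535186768) ((607.4330444335938, 163.34194946289062), 14.301987648010254) [0.60712689 0.16300821 0.11072003]
[0.06027686 0.06533668 0.07054453 0.07122035 0.08745622]
```

>>> move_arm(deltas=[[[0, 0, 0], [0.007, 0.075, 0], -1], [[0, 0, 0], [0.007, 0.075, -0.3], -1], [[0, 0, 0], [0.007, 0.075, -0.7], -1], [[0, 0, 0], [0.007, 0.075, -1], -1], [[0, 0, 0], [0.007, 0.075, -1], -1]])

```text
time: 17.52
tool_pos: [0.6038, 0.1623, 0.1094]
tcp_rot: [3.138, -0.112, -0.01]
wrist_force: [0.3, 0.3, 0.5]
width: 0.998
```

>>> move_arm(deltas=[[[0, 0, 0], [0, 0, -0.15], -1], [[0, 0, 0], [0, 0, -0.28], -1], [[0, 0, 0], [0, 0, -0.28], -1], [[0, 0, 0], [0, 0, -0.28], 0], [[0, 0, 0], [0, 0, -0.28], 0.1]])

```text
time: 18.15
tool_pos: [0.607, 0.1633, 0.0853]
tcp_rot: [-3.139, 0.112, -0.002]
wrist_force: [-0.2, 0.8, -0.1]
width: 0.6
```

>>> move_arm(deltas=[[[0, 0, 0], [0, 0, 0], 0.3], [[0, 0, 0], [0, 0, 0], 1], [[0, 0, 0], [0, 0, 0], 1], [[0, 0, 0], [0, 0, 0], 1], [[0, 0, 0], [0, 0, 0], 1], [[0, 0, 0], [0, 0, 0], 1]], grip_force=60)

```text
time: 18.9
tool_pos: [0.6067, 0.1616, 0.0855]
tcp_rot: [3.137, -0.111, 0.001]
wrist_force: [-1.5, -4.4, 4.1]
width: 0.308
```

>>> move_arm(deltas=[[[0, 0, 0], [0, -0.01, 0.03], 1], [[0, 0, 0], [0, -0.01, 0.06], 1], [[0, 0, 0], [0, -0.01, 0.09], 1], [[0, 0, 0], [0, -0.01, 0.12], 1], [[0, 0, 0], [0, -0.01, 0.12], 1]], grip_force=90)

```text
time: 19.52
tool_pos: [0.6066, 0.1616, 0.0958]
tcp_rot: [3.139, -0.111, 0.0]
wrist_force: [4.8, -2.4, -8.7]
width: 0.301
```

>>> move_arm(deltas=[[[0, 0, 0], [0, 0, 0.015], 1], [[0, 0, 0], [0, 0, 0.03], 1], [[0, 0, 0], [0, 0, 0.03], 1], [[0, 0, 0], [0, 0, 0.03], 1]])

```text
time: 20.02
tool_pos: [0.6066, 0.1615, 0.0984]
tcp_rot: [3.139, -0.111, 0.0]
wrist_force: [5.9, -2.5, -9.2]
width: 0.298
```

>>> move_arm(deltas=[[[0, 0, 0], [0, 0, 0.01], 1], [[0, 0, 0], [0, 0, 0.02], 1], [[0, 0, 0], [0, 0, 0.02], 1], [[0, 0, 0], [0, 0, 0.02], 1]])

```text
time: 20.52
tool_pos: [0.6066, 0.1616, 0.1003]
tcp_rot: [3.139, -0.111, 0.0]
wrist_force: [5.3, -3.2, -9.4]
width: 0.302
```

>>> move_arm(deltas=[[[0, 0, 0], [0, 0, 0.01], 1], [[0, 0, 0], [0, 0, 0.02], 1], [[0, 0, 0], [0, 0, 0.02], 1], [[0, 0, 0], [0, 0, 0.02], 1]])

```text
time: 21.02
tool_pos: [0.6066, 0.1616, 0.1018]
tcp_rot: [3.139, -0.111, 0.0]
wrist_force: [7.0, -3.5, -11.7]
width: 0.297
```

>>> move_arm(deltas=[[[0, 0, 0], [0, 0, 0.01], 1], [[0, 0, 0], [0, 0, 0.015], 1], [[0, 0, 0], [0, 0, 0.015], 1], [[0, 0, 0], [0, 0, 0.015], 1]])

```text
time: 21.52
tool_pos: [0.6065, 0.1616, 0.1019]
tcp_rot: [3.139, -0.111, -0.0]
wrist_force: [9.5, -1.7, -18.9]
width: 0.296
```

```bash
python3 - <<'E'
from h import *
s=status.read_state(); print(s['tool_pos'],s['wrist_force'],s['width'])
grab('scene','s8'); grab('top','t8')
b=cv2.imread('pics/s8.png');B=cv2.resize(b[200:300,270:400],(650,500),interpolation=cv2.INTER_CUBIC); cv2.imwrite('pics/c8.png',B)
E
```

```text
[0.60653958 0.16156156 0.10186625] [  9.50699216  -1.65926686 -18.91036269] 0.29641881902426426
```

View pics/c8.png

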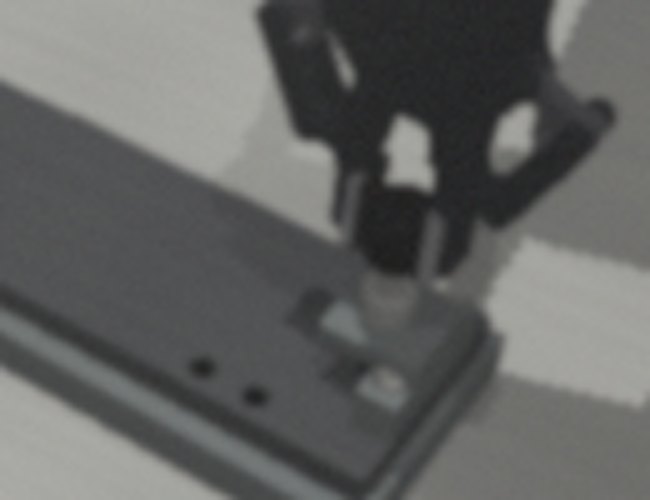

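The gripper holds the knob at (390,230), raised well above the barrel at (388,300). Height stopped at +16.4 mm while force rose to 19 N, so the plunger is against its stop. I hold briefly to check for creep.

>>> move_arm(deltas=[[[0, 0, 0], [0, 0, 0], 1], [[0, 0, 0], [0, 0, 0], 1], [[0, 0, 0], [0, 0, 0], 1], [[0, 0, 0], [0, 0, 0], 1], [[0, 0, 0], [0, 0, 0], 1], [[0, 0, 0], [0, 0, 0], 1], [[0, 0, 0], [0, 0, 0], 1], [[0, 0, 0], [0, 0, 0], 1]])

```text
time: 22.62
tool_pos: [0.6065, 0.1615, 0.1018]
tcp_rot: [3.139, -0.111, -0.0]
wrist_force: [9.6, -1.2, -18.6]
width: 0.301
```

```bash
python3 -c "
from h import *
print(order.finish_job())"
```

```text
the job is handed in; nothing more can be done
None
```

The job is done and handed in: the chips are in the tray, the block is back on the counter, and the gripper is still holding the plunger fully out. It took about 22.6 s of the 64 s allowed.

- **Chips:** I swept them along the plate with the yellow block in one pass. The last pictures and heights show the plate empty and all four chips inside the tray: two flat, one leaning on another, and one standing on edge against the base.
- **Block:** It stands upright near where it started, about (0.487, -0.305), clear of the jig, the grease can and the seat. I only gripped the yellow block, and the gripper never came near the other parts on the counter, but I did not check their positions afterwards.
- **Plunger:** I pulled the knob up until it stopped, 16.4 mm above the start (nominal travel 16 mm), where the pull rose to about 19 N. Over a further 1 s hold, height, force and grip stayed steady.
- **Disagreements:** The top and wrist cameras differed by 2–4 mm on the block and the knob, so I aimed at values between them. A sideways force of about 10 N remained while holding the knob.

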